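# Vent a hydraulic tank: lever upright, bayonet cap held half-way to its lock

## Task

Vent the hydraulic tank: first set the ball-ended lever on its lid straight up. Then take the winged bayonet cap from its stand, push it right down into the filler neck with its lugs through the slots, turn it clockwise (seen from above) half-way to its lock, which is an eighth of a turn, without ever letting it go on into the lock, and finish while still gripping the cap there. Leave everything else where it is.

Things in the scene. Friction and masses are not known exactly. Their poses are not given: they have to be found in the camera images.
- lever (a joint): Angle of the steel lever with a black ball on the tank's lid, rad. 0 = straight up, negative = leaning to the tank's -x side (where it starts, towards the robot), positive = to its +x side; stops at -1.15 and 1.15. It grows by the right-hand rule about the tank's y axis. Stiff hinge (0.14 N m): the lever stays where it is left.
- lever_hinge (a point): Centre of the lever's hinge, on the tank's lid, 22 mm above the lid (132 mm above the bench); the axis is the tank's y, and this point has the tank's axes. Two bracket cheeks beside the lever end 8 mm above this point.
- lever_ball (a point): Centre of the lever's ball, 24 mm in diameter, 85 mm from the hinge. The lever's rod is 10 mm thick. z points along the lever away from the hinge, y along the hinge.
- tank: Fixed grey oil tank with a dark lid, 215 x 335 x 110 mm high. Origin: centre of its underside on the bench; x is its short side, y its long side, z up. The filler neck stands on the lid at (0, -80) mm of x, y, the lever at (0, 90) mm. It is placed and turned differently each time.
- neck (a point): Centre of the mouth of the filler neck (round, aluminium, 72 mm outside, 38 mm high), on its top face, 148 mm above the bench. Axes as the tank's. Round hole 38 mm in diameter with two slots 15 mm wide reaching 27 mm from the centre along +x and -x. The rim is 8 mm thick; lugs pushed down through the slots can then turn under it, only clockwise seen from above.
- lock (a point): Centre of the lock inside the neck, 8 mm below neck, axes as the tank's. With the lugs turned about 80 degrees from the slots the cap springs up to 3 mm up into notches (the lock click); it stops at 90 degrees. Before that, with its lugs under the rim, the cap can ride 0 to 3 mm above fully down.
- seal (a point): Centre of the sprung black seal in the neck, 14 mm below neck at rest. The cap's nose meets it when the cap is still 11 mm above fully down; it pushes the cap up with 3 N at first, 8.5 N when fully down.
- cap: Loose bayonet cap, about 0.16 kg, upright in one of two equal stands; the same after half a turn. Origin: on its axis at the underside of its aluminium disc (64 mm in diameter, 8 mm thick, z = 0 to 8 mm); fully down in the neck it lies at neck. Below: aluminium hub 33 mm in diameter to z = -17 mm, then a cone to 22 mm at z = -25 mm. 
- cap_wing (a point): Centre of the cap's wing grip, 21 mm above the cap's origin, axes as the cap's: a black bar on the disc, 56 mm long along x, 14 mm thick along y, from 8 to 34 mm above the cap's origin.
- cap_lug (a point): Middle of one of the cap's two aluminium lugs, at x = 20, z = -14 mm of the cap; the other is at x = -20 (both under the ends of the wing). Each is 10 mm wide, reaches 24 mm from the axis and runs from z = -17 to -11 mm of the cap.
- stand_a: Fixed grey ring stand that holds the cap at the start: 80 mm outside diameter at the foot, 76 mm at the top, 56 mm hole, 34 mm high; the cap's disc lies on its top. Origin: centre of its underside.
- stand_b: An equal stand that holds the plain round plug; the two stands may change places. Origin: centre of its underside.
- plug: Plain round plug, not wanted: same disc, but a round black 40 mm knob 18 mm high on it instead of a wing, and no lugs. Origin as the cap's. Leave it.
- wrench: Loose open-ended wrench, 170 mm, lying on the bench; origin near its middle. Leave it.
- driver: Loose screwdriver, 190 mm, lying on the bench; origin near its middle. Leave it.
- bearing: Loose ball bearing, 52 mm in diameter, 15 mm high, lying flat; origin: centre of its underside. Leave it.
- carton: Loose small carton 90 x 120 x 70 mm high; origin: centre of its underside. Leave it.
- filter: Loose white filter cartridge, 70 mm in diameter, 90 mm high; origin: centre of its underside. Leave it.
Things that resemble listed ones, but are neither listed nor needed, are in the scene too. What is shaped like the cap but green or turquoise is not meant.

How it is judged (in metres and radians):
On the way, in this order (a step that is already met when the one before it is completed fails the run):
1. the lever stands straight up (within 0.15 rad), before the cap goes in (value of joint lever between -0.15 and 0.15 rad and not (horizontal distance between cap and neck below 0.005 m and z of cap in the frame of neck below 0.0055 m and angle between cap's own z axis and vertical below 0.08 rad)), for 0.3 s.
2. the cap is pushed down into the neck, lugs through the slots (value of joint lever between -0.15 and 0.15 rad and horizontal distance between cap and neck below 0.005 m and z of cap in the frame of neck below 0.0055 m and angle between cap's own z axis and vertical below 0.08 rad), for 0.05 s.
At the end, for the whole second after the job is handed in: Lever within 0.15 rad of straight up; cap in the neck, within 5 mm of its axis, less than 5.5 mm above fully down, upright within 0.08 rad, turned clockwise 0.55 to 1.02 rad (32 to 58 degrees) from the slots, still, and gripped by the fingers with over 3 N (all of step 2 and angle between the x axis of cap and the x axis of neck, either way round between 0.55 and 1.02 rad and angular speed of cap below 0.15 rad/s and contact force between the fingers and cap above 3 N); the arm keeps its last pose, push and grip.
It fails at once if the cap in the neck is turned into its lock (more than 1.3 rad, 75 degrees, from the slots) (horizontal distance between cap and neck below 0.005 m and z of cap in the frame of neck below 0.0055 m and angle between cap's own z axis and vertical below 0.08 rad and angle between the x axis of cap and the x axis of neck, either way round above 1.3 rad).
It fails at once if something else on the bench is moved by more than 30 mm (distance of any of plug, wrench, driver, bearing, carton, filter from where it was at the start of the episode above 0.03 m).
It also fails if it takes over 64 s, if anything falls off the work surface, if the arm or the gripper's body presses on something with over 40 N, if the wrist force passes 120 N, or if a joint passes its speed limit or range.

## Robot

A 7-joint arm with a two-finger parallel gripper is mounted at the origin on the work surface. World frame = base frame: x ahead of the robot, y to its left, z up, the work surface at z = 0. Lengths are in mm, angles in degrees, forces in N, time in s.
With the tool pointing down it reaches from about 350 to 900 mm from the base axis. Payload 19.9 kg.
Tool frame: the origin (TCP) lies midway between the tips of the shut fingers; the grasp point (between the pads) lies 19 mm behind it; z points along the fingers, y is the line along which they close (so a half turn about z gives the same grasp; the last joint's range is limited). The gripper opens to 94 mm and grips with 3 to 60 N. Pads are 16 mm wide; open, the fingers measure 119 mm over their backs; the gripper's body (75 mm by 177 mm) begins 78 mm behind the grasp point.
Start: joints at [-70.273, 23.915, -0.59, 92.452, 0.269, 63.638, -3.037], TCP at [235.176, 579.043, 205.425] pointing down, gripper open.
Joint ranges: [-161.28, 161.28], [-22.2, 115.67], [-73.04, 71.86], [3.21, 147.25], [-68.34, 248.33], [10.77, 114.83], [-161.83, 161.83]. Speed limits (degrees/s): [108.29, 108.29, 136.94, 136.94, 172.46, 172.46, 172.46].

## Interface

Orientations are given as a 3x3 rotation matrix whose columns are the frame's x, y, z axes.
In Python, from cell import readout, vision, bot gives the robot as it stands. The module is installed in compiled form; this text tells all that it offers.
- The arm moves only by the tool arm_command, never from a script. Its argument "motion" is text: rows parted by semicolons, each of 5 numbers parted by spaces: the opening, from 0 (shut) to 1 (fully open), then the shift along the world's x, y, z normalised to -1 to 1, where 1 is 12 cm, then the turn about the world's z normalised to -1 to 1, where 1 is pi/2 rad. In form: jaw tx ty tz yaw; .... A call has exactly 5 rows; each row is the pose to reach, as a shift and turn from the pose commanded when the call began; what a row does not reach only later rows make up. A row lasts 1/10 s, in which the tool goes at most 50 mm and 8.59 degrees, less where a joint would pass 70% of its speed; a pose out of reach is approached as far as the arm can. A call with a number of a shift or a turn outside -1 to 1 is refused whole. A call with a gripper value outside its range is refused whole. The fingers move at their own pace and stop on an object; "force" is the grip in N (left out, the last holds). Time passes only in rows, so rows that repeat a pose let the fingers close, or fill a call up. It gives the time, the measured TCP pose, the force, the opening and the grip force at its end, in the units of the state.
- readout.read_state(): the state, without advancing time (a new reading comes with each control period).
- vision.capture(name): name is "scene" or "top" or "wrist"; returns the picture (480x640x3 uint8, red, green, blue); there is no depth.
- vision.camera_params(name): a dict with "fx", "fy", "cx", "cy" (pixels), "R" (3x3) and "t" (3): a world point X has camera coordinates R X + t; the wrist camera has in their place "tool_from_camera" (4x4, takes a point from camera to tool coordinates, whose origin is the TCP and whose axes are the flange's). Camera axes: x right, y down, z forward; pixel columns grow to the right and rows downward; lengths in mm; the calibration is good to about 2 mm. The wrist camera is an equidistant fisheye: a pixel r from the principal point sees the ray r / f radians off the axis. A picture is of the moment at which its call begins: read the wrist's pose just before it. camera_params takes no time and is no camera call.
- bot.hand_in(): hands the job in; it is judged then, once.
The state is a dict: "time_s": time; "qpos": joint angles; "dq": joint speeds; "tau": joint torques, N m; "position": TCP position; "orientation": TCP orientation; "ft_force": force on the tool from outside, world axes, zero at the start; "torque": the same for the moment, N m; "gripper_width": opening from 0.0 (shut) to 1.0 (fully open); "grasp_force": force on a finger pad.
Only numpy, scipy, OpenCV 4.12 (cv2) and the standard library are available. Lean on these libraries where they do the work, as an engineer would, in place of code of your own. Each camera call takes 0.05 s, during which the arm holds its last target. There are 200 camera calls.

## Working session

There is one attempt and no reset: what is moved stays moved. The work goes in short steps, Python scripts to look and compute and a tool call to move; the robot and the scene stay as the last step left them, time stands still between calls to the robot, and variables do not carry over. Pictures are saved under pics/ and viewed, at most 10 in all, crops included, and the job is handed in when it is done.

Besides the shell and the picture viewer there is one more tool, called after "Request:" in YAML: its name, and indented under it one key for each argument. arm_command: Moves the arm, as the interface text tells. Scaled input: -1 to 1 covers 12 cm each way for a shift and pi/2 rad each way for a turn. Its arguments: {"type":"object","properties":{"motion":{"type":"string"},"force":{"type":"number"}},"required":["motion"]}

```bash
mkdir -p pics; python3 - <<'E'
from cell import readout, vision
import cv2, numpy as np
s=readout.read_state(); print(s)
for n in("scene","top"):
    im=vision.capture(n); cv2.imwrite(f"pics/{n}0.png",im[:,:,::-1]); p=vision.camera_params(n); print(n,{k:np.round(v,3).tolist() for k,v in p.items()})
print(vision.camera_params("wrist"))
E
```

```text
{'time_s': 0.0, 'qpos': array([-70.27382057,  23.94862499,  -0.59235462,  92.4856578 ,
         0.26876633,  63.63812481,  -3.03611774]), 'dq': array([-0.02697783,  0.12487216,  0.03348859,  0.02753413,  0.07421904,
        0.10789549,  0.13523906]), 'tau': array([-3.34821971e-04, -8.51236939e+01,  6.37687761e-01, -4.25980067e+01,
       -4.89599817e-02,  1.88740430e-02,  1.49951184e-04]), 'position': array([235.02586699, 578.71362278, 204.81776066]), 'orientation': array([[-9.26520150e-01,  3.76244933e-01, -4.01180171e-04],
       [ 3.76245141e-01,  9.26519411e-01, -1.17283746e-03],
       [-6.95729358e-05, -1.23759963e-03, -9.99999232e-01]]), 'ft_force': array([ 0.79213189, -0.45938591,  0.72666859]), 'torque': array([ 0.04338354,  0.01569024, -0.00268042]), 'grasp_force': 0.0, 'gripper_width': 0.9968667659250675}
scene {'fx': 622.891, 'fy': 622.891, 'cx': 308.787, 'cy': 241.758, 'R': [[-0.273, 0.962, 0.01], [0.633, 0.187, -0.751], [-0.724, -0.198, -0.66]], 't': [147.028, -250.085, 1967.431]}
top {'fx': 523.853, 'fy': 523.853, 'cx': 328.428, 'cy': 225.334, 'R': [[-0.006, -1.0, 0.011], [-0.983, 0.004, -0.181], [0.181, -0.012, -0.983]], 't': [4.228, 548.871, 1213.198]}
{'fx': 371.64829954431775, 'fy': 371.64829954431775, 'cx': 318.38028648372403, 'cy': 246.004987530664, 'tool_from_camera': array([[ 2.44180357e-04, -9.64528819e-01, -2.63977457e-01,
         7.66756178e+01],
       [ 9.99999724e-01,  5.02072010e-05,  7.41555735e-04,
        -6.93552527e-01],
       [-7.01998308e-04, -2.63977565e-01,  9.64528565e-01,
        -1.78782621e+02],
       [ 0.00000000e+00,  0.00000000e+00,  0.00000000e+00,
         1.00000000e+00]])}
```

View pics/scene0.png

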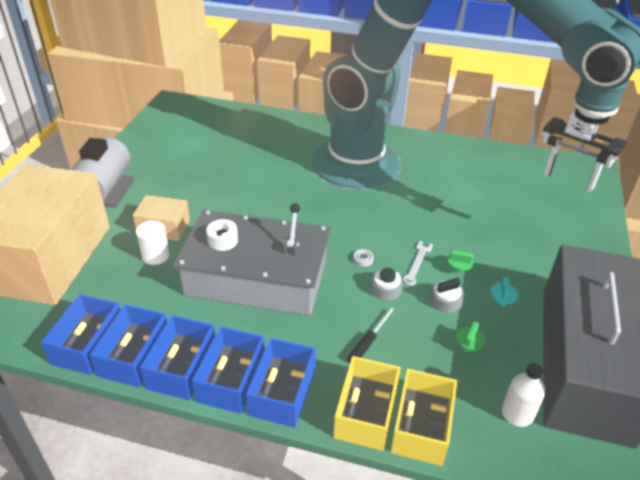

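View pics/top0.png

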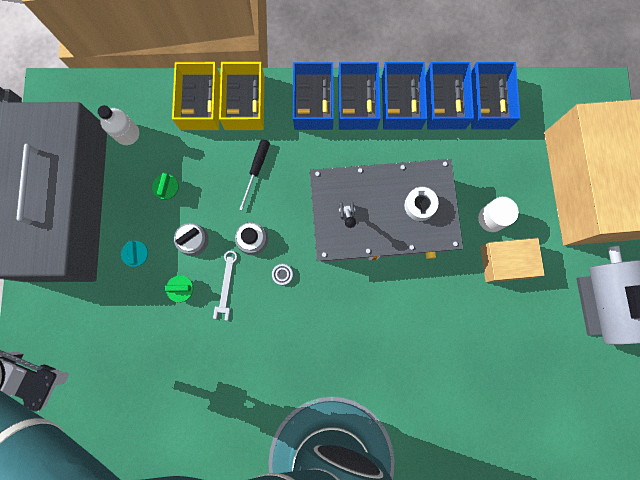

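The scene picture shows the tank with the neck at scene (222,236) and the lever ball at (295,209). In the top picture the neck is at (421,203) and the ball at (349,221).

Candidates for the cap in the top picture:
- black wing on aluminium, on a stand: (190,238)
- plug with a round knob: (250,237)
- green: (165,186) and (179,289)
- turquoise: (134,253)

I choose (190,238) and check it in one close crop.

```bash
cat > h.py <<'E'
import numpy as np, cv2
from cell import readout, vision
def ray(n,u,v):
    p=vision.camera_params(n); d=p["R"].T@np.array([(u-p["cx"])/p["fx"],(v-p["cy"])/p["fy"],1]); return -p["R"].T@p["t"],d
def atz(n,u,v,z):
    c,d=ray(n,u,v); return c+d*(z-c[2])/d[2]
def proj(n,X):
    p=vision.camera_params(n); q=p["R"]@np.asarray(X,float)+p["t"]; return np.array([p["fx"]*q[0]/q[2]+p["cx"],p["fy"]*q[1]/q[2]+p["cy"]])
def wpix(X,s):   # world -> wrist pixel
    p=vision.camera_params("wrist"); T=p["tool_from_camera"]
    t=s["orientation"].T@(np.asarray(X,float)-s["position"]); c=T[:3,:3].T@(t-T[:3,3])
    r=np.hypot(c[0],c[1]); th=np.arctan2(r,c[2]); return np.array([p["cx"]+p["fx"]*th*c[0]/r,p["cy"]+p["fx"]*th*c[1]/r])
def watz(u,v,z,s):
    p=vision.camera_params("wrist"); T=p["tool_from_camera"]
    a=np.array([u-p["cx"],v-p["cy"]])/p["fx"]; th=np.hypot(*a); d=np.array([*(a/th*np.sin(th)),np.cos(th)])
    R=s["orientation"]; d=R@T[:3,:3]@d; c=s["position"]+R@T[:3,3]; return c+d*(z-c[2])/d[2]
E
python3 - <<'E'
from h import *
t=cv2.imread("pics/top0.png")
def crop(x,y,w,h,k): return cv2.resize(t[y:y+h,x:x+w],None,fx=k,fy=k,interpolation=cv2.INTER_CUBIC)
a=crop(155,205,66,66,6)       # cap
b=crop(388,170,66,66,6)
cv2.imwrite("pics/crop1.png",np.hstack([a,b]))
for nm,u,v,z in[("cap",190,238,55),("plug",250,237,50),("neck",421,203,148),("ball",349,221,170),("c1",318,173,110),("c2",446,163,110),("c3",323.5,254.5,110),("c4",456,244,110)]: print(nm,atz("top",u,v,z).round(1))
for nm,u,v,z in[("cap",448,287,65),("neck",222,230,148),("ball",295,209,170)]: print("sc",nm,atz("scene",u,v,z).round(1))
# ball triangulate
A=[];B=[]
for n,u,v in(("top",349,221),("scene",295,209)):
    c,d=ray(n,u,v); d/=np.linalg.norm(d); P=np.eye(3)-np.outer(d,d); A.append(P);B.append(P@c)
print(np.linalg.lstsq(np.vstack(A),np.hstack(B),rcond=None)[0])
E
```

```text
cap [518.6 331.7  55. ]
plug [521.2 189.6  50. ]
neck [ 580.9 -205.4  148. ]
ball [536.3 -42.2 170. ]
c1 [662.3  25.7 110. ]
c2 [ 685.8 -275.4  110. ]
c3 [470.5  13.7 110. ]
c4 [ 493.2 -289.3  110. ]
sc cap [539.6 340.1  65. ]
sc neck [ 586.2 -203.3  148. ]
sc ball [486.1 -51.6 170. ]
[529.20093351 -39.40844157 205.55333597]
```

View pics/crop1.png

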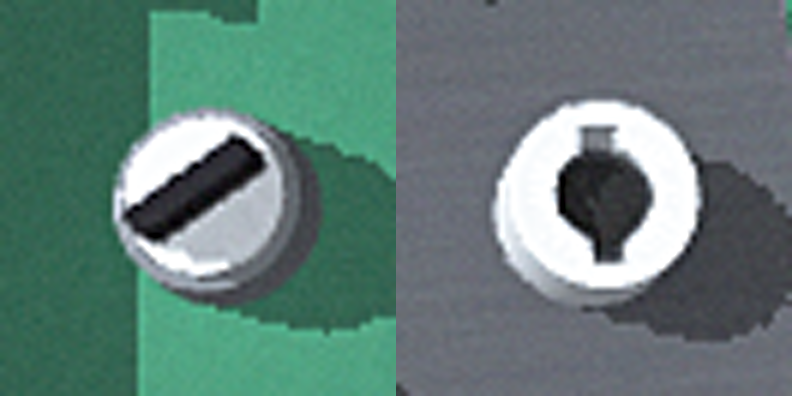

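The close crop shows a black straight bar wing on an aluminium disc, so it is the wanted cap. Its wing runs from crop (140,228) to (250,148). The neck's slots are near vertical in the image, which matches tank x close to world x. The four lid screws give a tank centre of about (578,-131) and a yaw of about 4.3°. That puts the neck at about (583,-210), against a measured (582,-209). The ball's distance from the hinge comes out at 84.6 mm, against 85 given. I move over the cap first for a wrist view on the way.

Request:
arm_command:
  motion: "1 0.1 -0.08 0.03 -0.02; 1 0.25 -0.21 0.06 -0.04; 1 0.45 -0.38 0.1 -0.07; 1 0.65 -0.55 0.13 -0.1; 1 0.85 -0.72 0.15 -0.13"

```text
time_s: 0.6
position: [339.8, 490.1, 224.2]
orientation: [[-0.828, 0.561, 0.001], [0.561, 0.828, 0.0], [-0.0, 0.001, -1.0]]
ft_force: [-0.2, 0.2, -0.3]
gripper_width: 0.998
grasp_force: 0.0
```

Request:
arm_command:
  motion: "1 0.2 -0.17 0.03 -0.03; 1 0.4 -0.34 0.06 -0.06; 1 0.6 -0.51 0.09 -0.09; 1 0.8 -0.68 0.12 -0.11; 1 0.95 -0.81 0.15 -0.13"

```text
time_s: 1.1
position: [453.8, 392.1, 242.1]
orientation: [[-0.697, 0.717, 0.001], [0.717, 0.697, -0.0], [-0.001, 0.0, -1.0]]
ft_force: [-0.3, -0.5, 0.2]
gripper_width: 0.997
grasp_force: 0.0
```

Request:
arm_command:
  motion: "1 0.15 -0.13 0.03 -0.03; 1 0.3 -0.26 0.06 -0.06; 1 0.4 -0.34 0.08 -0.08; 1 0.48 -0.41 0.09 -0.1; 1 0.5 -0.43 0.1 -0.1"

```text
time_s: 1.6
position: [512.0, 343.0, 253.3]
orientation: [[-0.579, 0.816, -0.0], [0.816, 0.579, -0.0], [-0.0, -0.0, -1.0]]
ft_force: [-1.1, 0.3, -0.8]
gripper_width: 0.997
grasp_force: 0.0
```

```bash
python3 - <<'E'
from h import *
s=readout.read_state(); im=vision.capture("wrist"); cv2.imwrite("pics/w1.png",im[:,:,::-1])
np.save("w1.npy",s,allow_pickle=True)
print(s["time_s"],s["position"].round(1),np.degrees(np.arctan2(s["orientation"][1,0],s["orientation"][0,0])).round(1),s["qpos"].round(1),wpix([520,334,68],s))
E
```

```text
1.6 [512.  343.  253.3] 125.4 [-46.9  21.1  13.5  91.   -5.1  68.6   2.9] [320.00664968 235.17645369]
```

View pics/w1.png

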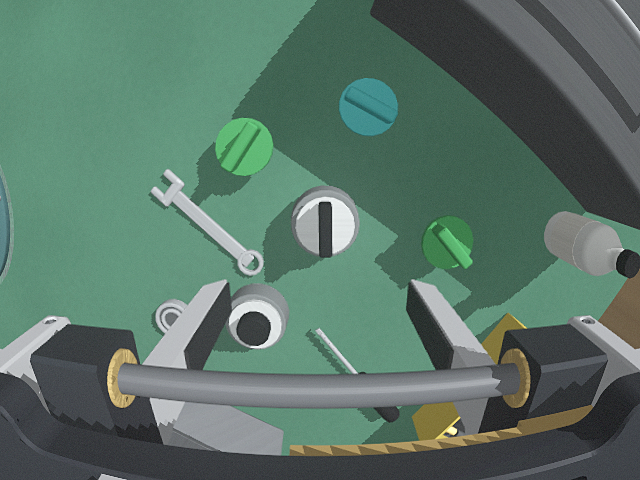

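The wrist view shows the cap on its stand at (326,228). The black wing runs from about (325,203) to (326,256) and is nearly aligned with the tool's x. The plug is at (255,322), the wrench at (210,225), the green decoys at (244,147) and (448,243), and the turquoise one at (369,107).

```bash
python3 - <<'E'
from h import *
s=np.load("w1.npy",allow_pickle=True).item(); im=cv2.imread("pics/w1.png")
m=(im.max(2)<70).astype(np.uint8); m[:190]=0;m[270:]=0;m[:,:300]=0;m[:,352:]=0
n,l,st,c=cv2.connectedComponentsWithStats(m); k=1+st[1:,4].argmax(); print(st[k],c[k])
r=cv2.minAreaRect(np.argwhere(l==k)[:,::-1].astype(np.float32)); b=cv2.boxPoints(r)
P=np.array([watz(*q,68,s) for q in b]); print(b.round(1).tolist()); print(P.round(1).tolist(),P.mean(0))
e=[P[1]-P[0],P[2]-P[1]]; print([(np.linalg.norm(v).round(1),(np.degrees(np.arctan2(v[1],v[0]))%180).round(2)) for v in e])
# disc edge: bright region centroid at z=42
g=(im.min(2)>150).astype(np.uint8); g[:185]=0;g[270:]=0;g[:,:285]=0;g[:,365:]=0
ys,xs=np.nonzero(g); h=cv2.convexHull(np.c_[xs,ys].astype(np.float32)); (x,y),ax,an=cv2.fitEllipse(h); print("disc px",x,y,ax,watz(x,y,42,s))
print("plug",watz(250,328,60,s))
E
```

```text
[319 202  13  56 587] [324.7274276  229.46337308]
[[319.0, 202.0], [331.0, 202.0], [331.0, 257.0], [319.0, 257.0]]
[[499.6, 360.9, 68.0], [509.3, 367.8, 68.0], [542.5, 321.8, 68.0], [532.5, 314.7, 68.0]] [520.97560701 341.3059559   68.        ]
[(np.float64(11.9), np.float64(35.45)), (np.float64(56.8), np.float64(125.83))]
disc px 326.02911376953125 221.72329711914062 (64.16985321044922, 65.2064437866211) [520.41528639 344.74847977  42.        ]
plug [519.01586096 198.10941778  60.        ]
```

Wing centre is (521,341) at z=68, with a measured length of 56.8 mm (56 given) and yaw 125.8°. Next is the lever.

Request:
arm_command:
  motion: "1 0.01 -0.1 0.03 0.03; 1 0.03 -0.3 0.06 0.06; 1 0.05 -0.5 0.1 0.1; 1 0.07 -0.7 0.15 0.14; 1 0.08 -0.9 0.2 0.18"

```text
time_s: 2.15
position: [520.2, 235.9, 277.5]
orientation: [[-0.788, 0.616, -0.0], [0.616, 0.788, 0.0], [0.0, -0.0, -1.0]]
ft_force: [1.0, 0.3, -0.0]
gripper_width: 0.999
grasp_force: 0.0
```

Request:
arm_command:
  motion: "1 0.01 -0.2 0.03 0.04; 1 0.03 -0.4 0.06 0.08; 1 0.05 -0.6 0.1 0.12; 1 0.07 -0.8 0.15 0.16; 1 0.08 -1 0.2 0.2"

```text
time_s: 2.65
position: [530.0, 115.9, 301.6]
orientation: [[-0.94, 0.342, -0.0], [0.342, 0.94, 0.0], [0.0, 0.0, -1.0]]
ft_force: [0.8, -0.8, 0.6]
gripper_width: 0.993
grasp_force: 0.0
```

Request:
arm_command:
  motion: "1 0.01 -0.2 0 0.04; 1 0.03 -0.4 0 0.08; 1 0.05 -0.6 0 0.12; 1 0.07 -0.75 0 0.16; 1 0.08 -0.85 0 0.18"

```text
time_s: 3.15
position: [539.9, 13.5, 301.4]
orientation: [[-0.998, 0.068, -0.0], [0.068, 0.998, 0.0], [0.0, 0.0, -1.0]]
ft_force: [-0.5, 0.3, 0.8]
gripper_width: 0.998
grasp_force: 0.0
```

Request:
arm_command:
  motion: "1 0.01 -0.15 0 0.03; 1 0.02 -0.3 0 0.06; 1 0.03 -0.4 0 0.08; 1 0.04 -0.45 0 0.09; 1 0.04 -0.45 0 0.09"

```text
time_s: 3.65
position: [544.8, -40.0, 301.3]
orientation: [[-0.998, -0.07, -0.0], [-0.07, 0.998, 0.0], [0.0, 0.0, -1.0]]
ft_force: [0.0, 1.5, 0.9]
gripper_width: 0.999
grasp_force: 0.0
```

```bash
python3 - <<'E'
from h import *
s=readout.read_state(); im=vision.capture("wrist"); cv2.imwrite("pics/w2.png",im[:,:,::-1])
np.save("w2.npy",s,allow_pickle=True)
print(s["time_s"],s["position"].round(1),np.degrees(np.arctan2(s["orientation"][1,0],s["orientation"][0,0])).round(1),s["qpos"].round(1),wpix([529,-40,205],s),wpix([583,-210,148],s))
E
```

```text
3.65 [544.8 -40.  301.3] -176.0 [-15.   11.6  18.7  97.3  -3.9  71.8  98.6] [320.3972204 227.9948441] [147.719086   257.67321374]
```

View pics/w2.png

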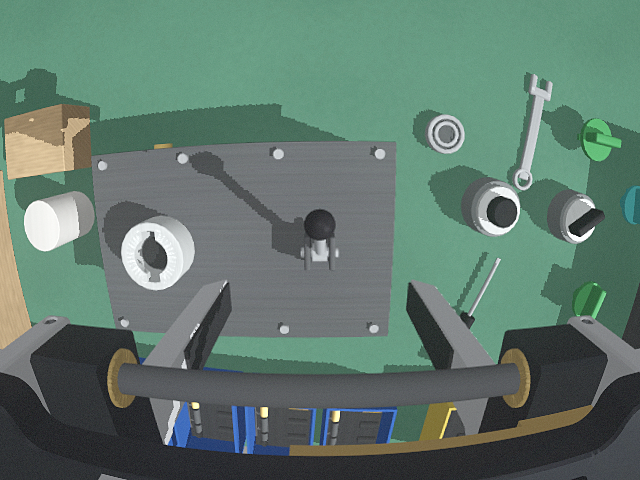

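The wrist view shows the lever ball at (319.5,224), the hinge at (320,253), the neck's hole at (154,256) and the lid screws. I fit the tank pose from the screws.

```bash
python3 - <<'E'
from h import *
s=np.load("w2.npy",allow_pickle=True).item(); im=cv2.imread("pics/w2.png")
def cen(u,v,w,f):
    c=im[v-w:v+w+1,u-w:u+w+1].astype(int); m=f(c); ys,xs=np.nonzero(m); return np.array([xs.mean()+u-w,ys.mean()+v-w]),m.sum()
br=lambda c:c.min(2)>150; dk=lambda c:c.max(2)<55
S=[]
for u,v in[(102,165),(182,158),(278,154),(380,154),(374,328),(284,328),(125,322)]:
    p,n=cen(u,v,8,br); S.append(watz(*p,113,s)); print(p.round(1),n,S[-1].round(1))
b,n=cen(319,224,18,dk); print("ball",b,n)
for z in(195,200,205,210): print(watz(*b,z,s).round(1))
print("hinge px",wpix([571.3,-41.6,132],s))
for z in(120,148): print("neck hole",watz(154,256,z,s))
k=cv2.resize(im[205:300,110:205],None,fx=6,fy=6,interpolation=cv2.INTER_CUBIC); cv2.imwrite("pics/neck2.png",k)
E
```

```text
[101.9 165.3] 67 [ 493.  -283.6  113. ]
[182.3 158.3] 81 [ 485.3 -184.2  113. ]
[278.  153.7] 90 [477.4 -84.8 113. ]
[379.6 153.5] 86 [469.7  14.9 113. ]
[373.6 328.5] 60 [659.5  29.7 113. ]
[284.  329.3] 63 [667.  -70.2 113. ]
[124.3 322.9] 47 [ 682.4 -268.9  113. ]
ball [313.78549849 221.94864048] 331
[526.7 -45.3 195. ]
[525.7 -45.3 200. ]
[524.7 -45.3 205. ]
[523.7 -45.3 210. ]
hinge px [315.22716024 253.83686854]
neck hole [ 590.14990069 -215.86096973  120.        ]
neck hole [ 580.65852545 -202.65328598  148.        ]
```

View pics/neck2.png

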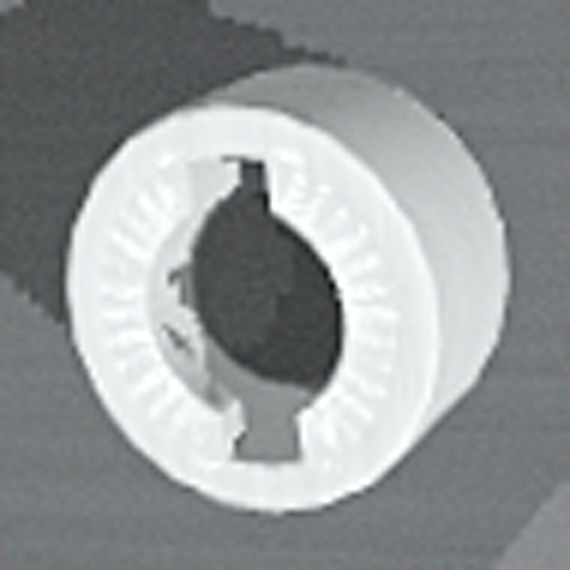

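The neck crop shows the rim face centred at crop (252,307), i.e. image (152,256), with slots near vertical. That gives the neck at about (581,-205). The screws give a tank centre of (576.2,-127.0), yaw 4.44°, a neck at (582.4,-206.8) and a hinge at (569.2,-37.3). The ball is at (526.5,-40.5,205), which agrees with 85 mm from the hinge. I grip the ball and swing it up.

Request:
arm_command:
  motion: "1 -0.05 0 -0.15 0; 1 -0.1 0 -0.35 0; 1 -0.15 0 -0.6 0; 1 -0.15 0 -0.8 0; 1 -0.15 0 -0.94 0"
  force: 20

```text
time_s: 4.2
position: [526.1, -38.8, 187.1]
orientation: [[-0.998, -0.071, -0.001], [-0.071, 0.998, 0.0], [0.001, 0.0, -1.0]]
ft_force: [0.5, 0.6, 0.4]
gripper_width: 1.003
grasp_force: 0.0
```

Request:
arm_command:
  motion: "0.1 0 0 0 0; 0.1 0 0 0 0; 0.1 0 0 0 0; 0.1 0 0 0 0; 0.1 0 0 0 0"
  force: 20

```text
time_s: 4.7
position: [527.1, -40.1, 189.3]
orientation: [[-0.998, -0.07, 0.001], [-0.07, 0.998, 0.0], [-0.001, -0.0, -1.0]]
ft_force: [-0.0, 0.0, 0.5]
gripper_width: 0.61
grasp_force: 0.0
```

Request:
arm_command:
  motion: "0.1 0 0 0 0; 0.1 0 0 0 0; 0.1 0 0 0 0; 0.1 0 0 0 0; 0.1 0 0 0 0"

```text
time_s: 5.2
position: [526.8, -40.6, 188.6]
orientation: [[-0.998, -0.069, 0.0], [-0.069, 0.998, -0.001], [-0.0, -0.001, -1.0]]
ft_force: [-0.6, -3.4, -0.2]
gripper_width: 0.243
grasp_force: 20.0
```

Request:
arm_command:
  motion: "0.1 0.07 0.005 0.035 0; 0.1 0.14 0.01 0.06 0; 0.1 0.21 0.015 0.08 0; 0.1 0.285 0.02 0.09 0; 0.1 0.36 0.025 0.095 0"

```text
time_s: 5.7
position: [570.9, -37.2, 200.2]
orientation: [[-0.998, -0.07, 0.0], [-0.07, 0.998, -0.0], [-0.0, -0.0, -1.0]]
ft_force: [-2.8, -3.7, 0.4]
gripper_width: 0.243
grasp_force: 20.0
```

Request:
arm_command:
  motion: "0.1 0 0 0 0; 0.1 0 0 0 0; 0.4 0 0 0 0; 0.4 0 0 0 0; 0.4 0 0 0 0"

```text
time_s: 6.2
position: [569.7, -36.8, 199.9]
orientation: [[-0.998, -0.07, -0.0], [-0.07, 0.998, 0.0], [0.0, 0.0, -1.0]]
ft_force: [-0.3, 0.6, 0.2]
gripper_width: 0.398
grasp_force: 0.0
```

Request:
arm_command:
  motion: "0.8 0 0 0 0; 0.8 0 0 0 0; 0.8 0 0 0.2 0; 0.8 0 0 0.5 0; 1 0 0 0.95 0"

```text
time_s: 6.7
position: [568.9, -37.0, 309.8]
orientation: [[-0.998, -0.07, -0.003], [-0.07, 0.998, -0.0], [0.003, -0.0, -1.0]]
ft_force: [0.4, 0.1, 0.1]
gripper_width: 0.789
grasp_force: 0.0
```

```bash
python3 - <<'E'
from h import *
s=readout.read_state(); im=vision.capture("wrist"); cv2.imwrite("pics/w3.png",im[:,:,::-1]); a=vision.capture("scene")
np.save("w3.npy",s,allow_pickle=True)
print(s["time_s"],s["position"].round(1)); u=wpix([569.2,-37.3,217],s); v=proj("scene",[569.2,-37.3,217]); print(u,v)
c=lambda i,p:cv2.resize(i[int(p[1])-35:int(p[1])+35,int(p[0])-35:int(p[0])+35,::-1],(400,400),interpolation=cv2.INTER_CUBIC)
cv2.imwrite("pics/lev.png",np.hstack([c(im,u),c(a,v)]))
E
```

```text
6.7 [568.9 -37.  309.8]
[318.62423182 249.98128602] [290.39468328 215.61943505]
```

View pics/lev.png

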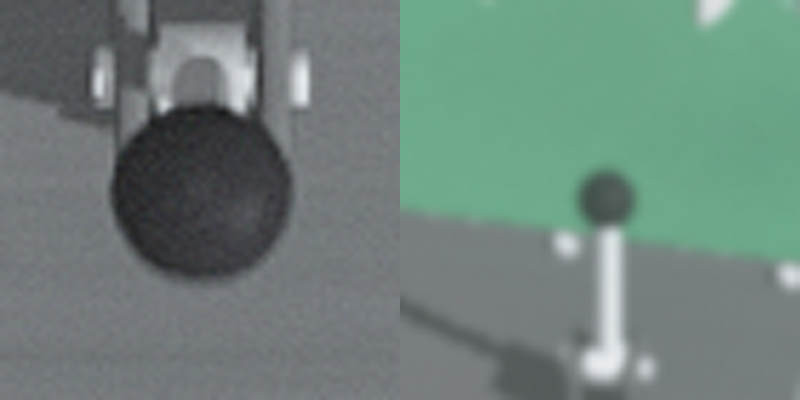

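The crop shows the ball at its predicted upright place, within about 1 mm in the wrist view (crop (201,193)). It also stands vertical in the scene view. Next I measure the neck from directly above.

Request:
arm_command:
  motion: "1 0 -0.1 0 0; 1 0 -0.25 0 0; 1 0 -0.45 0 0; 1 0 -0.65 0 0; 1 0 -0.85 0 0"

```text
time_s: 7.3
position: [569.2, -140.9, 308.8]
orientation: [[-0.998, -0.069, -0.002], [-0.069, 0.998, -0.0], [0.002, 0.0, -1.0]]
ft_force: [0.7, -0.3, -0.2]
gripper_width: 1.002
grasp_force: 0.0
```

Request:
arm_command:
  motion: "1 0 -0.2 0 0; 1 0 -0.35 0 0; 1 0 -0.45 0 0; 1 0 -0.55 0 0; 1 0 -0.55 0 0"

```text
time_s: 7.8
position: [569.5, -206.7, 309.5]
orientation: [[-0.998, -0.068, -0.001], [-0.068, 0.998, -0.0], [0.001, -0.0, -1.0]]
ft_force: [-0.5, -0.4, -0.2]
gripper_width: 1.002
grasp_force: 0.0
```

```bash
python3 - <<'E'
from h import *
s=readout.read_state(); im=vision.capture("wrist"); cv2.imwrite("pics/w4.png",im[:,:,::-1])
np.save("w4.npy",s,allow_pickle=True)
print(s["time_s"],s["position"].round(1),s["orientation"].round(4)); u=wpix([582,-206,148],s); print(u)
x,y=int(u[0]),int(u[1]); print(x,y)
cv2.imwrite("pics/neck4.png",cv2.resize(im[y-50:y+50,x-50:x+50,::-1],(600,600),interpolation=cv2.INTER_CUBIC))
E
```

```text
7.8 [ 569.5 -206.7  309.5] [[-9.977e-01 -6.800e-02 -8.000e-04]
 [-6.800e-02  9.977e-01 -5.000e-04]
 [ 8.000e-04 -4.000e-04 -1.000e+00]]
[318.72555803 242.30683202]
318 242
```

View pics/neck4.png

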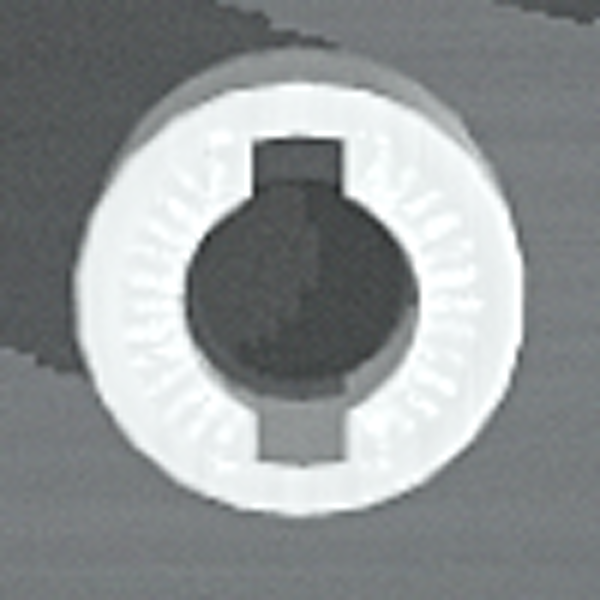

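The crop shows the rim face centred at (298.5,299), i.e. image (317.3,241.4). The slot axis runs from (298.5,138) to (303,465). I work out the neck pose and refine the cap's wing from its profile.

```bash
python3 - <<'E'
from h import *
s=np.load("w4.npy",allow_pickle=True).item()
n=watz(317.3,241.4,148,s); a=watz(268+298.5/6-.4,192+138/6-.4,148,s); b=watz(268+303/6-.4,192+465/6-.4,148,s)
print("neck",n, "yaw",np.degrees(np.arctan2(*(b-a)[[1,0]])),np.linalg.norm(a-b),(a+b)/2)
R=s["orientation"]; print("in tool",R.T@(n-s["position"]))
s=np.load("w1.npy",allow_pickle=True).item(); g=cv2.imread("pics/w1.png").max(2).astype(int)
print("col",g[180:270,323:328].mean(1).astype(int).tolist())
print("row",g[220:240,285:370].mean(0).astype(int).tolist())
print("col338",g[180:270,337:340].mean(1).astype(int).tolist())
def lp(x,y,z): return wpix(s["position"]*[1,1,0]+s["orientation"]@[x,y,0]+[0,0,z],s).round(1)
for x in(28,-28): print([lp(x-7,0,z).tolist() for z in(68,42)])
E
```

```text
neck [ 581.2069157  -207.40643226  148.        ] yaw 4.6483488955176195 53.4342844144035 [ 582.12937188 -206.93490329  148.        ]
in tool [-11.73684649  -1.44572205 161.49868718]
col [107, 114, 127, 139, 148, 149, 128, 131, 133, 127, 156, 167, 163, 159, 157, 154, 167, 237, 237, 239, 227, 173, 40, 56, 60, 69, 67, 66, 67, 68, 66, 66, 65, 67, 67, 67, 69, 68, 65, 68, 67, 68, 66, 67, 67, 67, 67, 65, 66, 69, 65, 67, 68, 66, 69, 67, 66, 69, 68, 68, 68, 67, 64, 67, 68, 66, 65, 69, 65, 67, 68, 66, 66, 63, 67, 65, 57, 84, 149, 152, 152, 152, 153, 151, 151, 152, 152, 151, 152, 152]
row [107, 108, 108, 108, 108, 106, 103, 108, 107, 105, 112, 143, 160, 166, 170, 171, 171, 171, 171, 170, 171, 171, 170, 171, 171, 170, 171, 171, 171, 171, 171, 173, 174, 156, 39, 55, 66, 66, 66, 68, 67, 66, 68, 69, 67, 65, 44, 216, 241, 232, 231, 230, 231, 231, 230, 231, 231, 231, 231, 231, 231, 231, 231, 231, 231, 231, 227, 219, 209, 173, 149, 155, 157, 156, 153, 152, 152, 153, 152, 152, 154, 153, 153, 153, 152]
col338 [106, 109, 109, 108, 108, 109, 107, 99, 132, 146, 146, 145, 153, 170, 167, 159, 159, 155, 149, 173, 230, 243, 237, 237, 237, 234, 237, 233, 232, 235, 234, 233, 233, 235, 236, 233, 234, 235, 234, 232, 229, 230, 232, 234, 231, 228, 230, 233, 232, 232, 232, 230, 229, 230, 228, 229, 229, 229, 231, 233, 231, 230, 229, 230, 228, 229, 228, 226, 227, 231, 228, 187, 158, 142, 136, 147, 152, 152, 151, 156, 153, 154, 152, 152, 152, 150, 150, 150, 150, 151]
[[318.9, 203.2], [318.8, 199.5]]
[[318.8, 257.4], [318.8, 250.4]]
```

Cap refined to (521.9,340.3), yaw 125.8°, taking its end faces and disc edges into account. Neck is (581.8,-207.0), yaw 4.5°, where rim, slots and screws agree within 1 mm. I go back to the cap.

Request:
arm_command:
  motion: "1 -0.01 0.1 0 -0.02; 1 -0.02 0.25 0 -0.04; 1 -0.04 0.5 0 -0.08; 1 -0.06 0.75 0 -0.11; 1 -0.08 1 0 -0.14"

```text
time_s: 8.35
position: [560.1, -82.9, 310.0]
orientation: [[-0.989, 0.15, 0.0], [0.15, 0.989, 0.0], [-0.0, 0.0, -1.0]]
ft_force: [-0.7, 0.3, 0.0]
gripper_width: 0.997
grasp_force: 0.0
```

Request:
arm_command:
  motion: "1 -0.02 0.2 0 -0.03; 1 -0.04 0.4 0 -0.06; 1 -0.06 0.6 0 -0.09; 1 -0.07 0.8 0 -0.12; 1 -0.08 1 0 -0.14"

```text
time_s: 8.85
position: [550.4, 36.9, 310.1]
orientation: [[-0.932, 0.362, 0.0], [0.362, 0.932, 0.0], [0.0, 0.0, -1.0]]
ft_force: [-0.1, 0.0, 0.3]
gripper_width: 0.997
grasp_force: 0.0
```

Request:
arm_command:
  motion: "1 -0.02 0.2 0 -0.03; 1 -0.04 0.4 0 -0.06; 1 -0.06 0.6 -0.05 -0.09; 1 -0.07 0.8 -0.1 -0.12; 1 -0.08 1 -0.2 -0.14"

```text
time_s: 9.35
position: [540.8, 156.9, 286.4]
orientation: [[-0.831, 0.557, 0.001], [0.557, 0.831, 0.001], [-0.0, 0.001, -1.0]]
ft_force: [0.7, 0.2, -0.4]
gripper_width: 1.0
grasp_force: 0.0
```

Request:
arm_command:
  motion: "1 -0.02 0.2 -0.1 -0.03; 1 -0.04 0.4 -0.2 -0.06; 1 -0.06 0.6 -0.3 -0.09; 1 -0.07 0.8 -0.4 -0.12; 1 -0.08 0.95 -0.5 -0.14"

```text
time_s: 9.85
position: [530.5, 271.4, 225.4]
orientation: [[-0.69, 0.724, -0.0], [0.724, 0.69, 0.0], [0.001, 0.0, -1.0]]
ft_force: [0.3, -0.2, 0.4]
gripper_width: 0.997
grasp_force: 0.0
```

Request:
arm_command:
  motion: "1 -0.02 0.2 -0.1 -0.03; 1 -0.04 0.35 -0.15 -0.06; 1 -0.06 0.5 -0.2 -0.08; 1 -0.07 0.58 -0.2 -0.09; 1 -0.07 0.6 -0.2 -0.09"

```text
time_s: 10.35
position: [522.3, 342.3, 202.0]
orientation: [[-0.583, 0.813, -0.0], [0.813, 0.583, 0.0], [0.0, -0.0, -1.0]]
ft_force: [0.1, 0.3, 1.1]
gripper_width: 1.002
grasp_force: 0.0
```

```bash
python3 - <<'E'
from h import *
s=readout.read_state(); R=s["orientation"]; print(s["time_s"],s["position"].round(2),np.degrees(np.arctan2(R[1,0],R[0,0])).round(2),s["qpos"].round(1))
E
```

```text
10.35 [522.35 342.32 202.01] 125.63 [-47.3  24.5  15.   93.2  -7.   63.2   5.2]
```

Request:
arm_command:
  motion: "1 0 -0.015 -0.15 0; 1 0 -0.015 -0.35 0; 1 0 -0.015 -0.55 0; 1 0 -0.015 -0.75 0; 1 0 -0.015 -0.9 0"

```text
time_s: 10.85
position: [523.2, 338.2, 93.2]
orientation: [[-0.581, 0.814, -0.0], [0.814, 0.581, -0.0], [-0.0, -0.0, -1.0]]
ft_force: [0.2, -0.7, -0.2]
gripper_width: 1.0
grasp_force: 0.0
```

Request:
arm_command:
  motion: "1 0 0 -0.15 0; 1 0 0 -0.25 0; 1 0 0 -0.33 0; 1 0 0 -0.38 0; 1 0 0 -0.4 0"

```text
time_s: 11.35
position: [523.3, 338.9, 45.9]
orientation: [[-0.581, 0.814, -0.0], [0.814, 0.581, -0.0], [-0.0, -0.0, -1.0]]
ft_force: [-0.8, 1.7, -0.6]
gripper_width: 1.001
grasp_force: 0.0
```

Request:
arm_command:
  motion: "0 0 0 0 0; 0 0 0 0 0; 0 0 0 0 0; 0 0 0 0 0; 0 0 0 0 0"
  force: 15

```text
time_s: 11.85
position: [523.3, 339.1, 46.3]
orientation: [[-0.581, 0.814, 0.0], [0.814, 0.581, 0.0], [-0.0, 0.0, -1.0]]
ft_force: [0.1, -0.7, 0.7]
gripper_width: 0.609
grasp_force: 0.0
```

Request:
arm_command:
  motion: "0 0 0 0 0; 0 0 0 0 0; 0 0 0 0 0; 0 0 0 0 0; 0 0 0 0 0"
  force: 15

```text
time_s: 12.35
position: [523.2, 339.0, 46.0]
orientation: [[-0.581, 0.814, -0.0], [0.814, 0.581, -0.0], [-0.0, -0.0, -1.0]]
ft_force: [-0.5, -0.7, -0.2]
gripper_width: 0.185
grasp_force: 0.0
```

Request:
arm_command:
  motion: "0 0 0 0 0; 0 0 0 0 0; 0 0 0 0 0; 0 0 0 0 0; 0 0 0 0 0"
  force: 40

```text
time_s: 12.85
position: [523.2, 339.0, 46.0]
orientation: [[-0.581, 0.814, -0.0], [0.814, 0.581, -0.0], [-0.0, -0.0, -1.0]]
ft_force: [0.7, 1.2, -0.6]
gripper_width: 0.145
grasp_force: 40.0
```

```bash
python3 - <<'E'
from h import *
s=readout.read_state(); R=s["orientation"]; print(s["time_s"],s["position"].round(2),np.degrees(np.arctan2(R[1,0],R[0,0])).round(2),s["qpos"].round(1),s["ft_force"],s["torque"],wpix(s["position"]+[0,0,22],s))
im=vision.capture("wrist"); cv2.imwrite("pics/w5.png",im[:,:,::-1])
E
```

```text
12.85 [523.16 339.03  46.  ] 125.49 [-45.3  34.9  12.9  99.7 -10.1  46.6   7.8] [ 0.71786695  1.22704545 -0.63535204] [ 0.02830911 -0.01370865 -0.05145487] [319.32665422 315.21350113]
```

```bash
python3 - <<'E'
from h import *
s=readout.read_state(); R=s["orientation"]
g=cv2.imread("pics/w5.png").max(2).astype(int)
for x in(60,33.8,29.8,-26.2,-30): print(x,[wpix(s["position"]+R@[x,0,0]+[0,0,z],s).round(1).tolist() for z in(22,-4)])
print(g[150:420,317:322].mean(1).astype(int).tolist())
im=cv2.imread("pics/w5.png"); cv2.imwrite("pics/w5c.png",im[120:420,120:520])
E
```

```text
60 [[319.5, 185.4], [319.3, 179.9]]
33.8 [[319.4, 245.3], [319.2, 231.8]]
29.8 [[319.4, 254.0], [319.2, 239.5]]
-26.2 [[319.3, 362.1], [319.1, 336.8]]
-30 [[319.3, 368.3], [319.1, 342.6]]
[113, 112, 113, 112, 112, 112, 113, 112, 111, 113, 112, 114, 113, 115, 113, 113, 113, 114, 113, 113, 114, 114, 114, 116, 115, 112, 114, 114, 113, 114, 115, 114, 115, 114, 113, 112, 115, 113, 114, 113, 114, 115, 115, 114, 116, 114, 114, 111, 120, 143, 155, 165, 167, 169, 166, 137, 138, 138, 138, 139, 141, 140, 141, 142, 143, 143, 141, 151, 173, 179, 173, 171, 171, 169, 170, 168, 167, 167, 165, 170, 192, 212, 212, 241, 248, 243, 242, 242, 242, 247, 248, 224, 73, 66, 72, 75, 74, 76, 73, 75, 76, 75, 77, 76, 79, 81, 85, 81, 80, 82, 81, 83, 81, 81, 81, 79, 79, 81, 80, 81, 80, 81, 81, 79, 83, 80, 80, 79, 81, 79, 80, 80, 81, 79, 82, 79, 78, 80, 79, 78, 79, 78, 79, 77, 77, 77, 77, 78, 77, 78, 77, 74, 79, 75, 75, 75, 76, 76, 72, 70, 66, 65, 66, 67, 60, 64, 62, 62, 63, 61, 63, 61, 61, 64, 60, 60, 59, 61, 59, 62, 60, 60, 57, 56, 58, 59, 56, 58, 59, 57, 58, 54, 56, 58, 57, 53, 57, 56, 58, 56, 56, 56, 55, 55, 54, 54, 54, 52, 53, 61, 140, 165, 156, 155, 156, 156, 157, 157, 157, 159, 158, 160, 161, 153, 109, 97, 116, 110, 89, 101, 104, 106, 96, 98, 103, 128, 149, 157, 168, 174, 175, 176, 176, 174, 166, 156, 153, 151, 151, 150, 147, 145, 140, 140, 137, 131, 125, 103, 116, 155, 156, 154, 155, 156, 154, 154, 154, 154, 155, 154]
```

View pics/w5c.png

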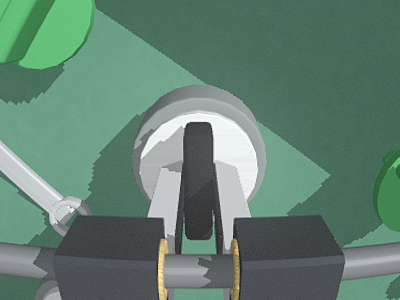

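The crop shows the wing between both pads, at crop columns 184–215. The jaw is at 13.6 mm and the grip at 40 N. The wing centre lies about 1.5 mm towards tool +x, so the TCP target over the neck is (583.3,-206.9), yaw 184.55°. I lift and carry at z=310, clear of the lever.

Request:
arm_command:
  motion: "0 0 0 0.05 0; 0 0 0 0.15 0; 0 0 0 0.35 0; 0 0 0 0.6 0; 0 0 0 0.9 0"

```text
time_s: 13.4
position: [522.8, 338.7, 155.5]
orientation: [[-0.581, 0.814, -0.001], [0.814, 0.581, -0.001], [-0.0, -0.001, -1.0]]
ft_force: [0.6, 1.1, -1.4]
gripper_width: 0.146
grasp_force: 40.0
```

Request:
arm_command:
  motion: "0 0 0 0.25 0; 0 0 -0.05 0.5 0; 0 0 -0.12 0.7 0; 0 0 -0.24 0.82 0; 0 0 -0.4 0.9 0"

```text
time_s: 13.9
position: [523.1, 290.3, 263.3]
orientation: [[-0.581, 0.814, 0.001], [0.814, 0.581, 0.001], [0.0, 0.001, -1.0]]
ft_force: [0.0, -0.3, -1.8]
gripper_width: 0.146
grasp_force: 40.0
```

Request:
arm_command:
  motion: "0 0.02 -0.2 0.1 0.03; 0 0.04 -0.4 0.2 0.06; 0 0.06 -0.6 0.3 0.09; 0 0.09 -0.8 0.36 0.12; 0 0.12 -1 0.4 0.16"

```text
time_s: 14.4
position: [537.3, 168.6, 310.2]
orientation: [[-0.765, 0.643, -0.0], [0.643, 0.765, -0.0], [0.0, -0.0, -1.0]]
ft_force: [-0.2, -0.0, -1.6]
gripper_width: 0.147
grasp_force: 40.0
```

Request:
arm_command:
  motion: "0 0.02 -0.2 0 0.03; 0 0.05 -0.4 0 0.07; 0 0.07 -0.6 0 0.1; 0 0.1 -0.8 0 0.14; 0 0.12 -1 0 0.17"

```text
time_s: 14.9
position: [551.2, 48.7, 309.5]
orientation: [[-0.908, 0.418, -0.001], [0.418, 0.908, -0.0], [0.001, -0.001, -1.0]]
ft_force: [0.8, -0.1, -1.3]
gripper_width: 0.15
grasp_force: 40.0
```

Request:
arm_command:
  motion: "0 0.02 -0.2 0 0.03; 0 0.05 -0.4 0 0.07; 0 0.07 -0.6 0 0.1; 0 0.1 -0.8 0 0.14; 0 0.12 -1 0 0.17"

```text
time_s: 15.4
position: [565.4, -71.1, 309.5]
orientation: [[-0.987, 0.164, -0.001], [0.164, 0.987, -0.0], [0.001, -0.0, -1.0]]
ft_force: [0.3, -0.5, -2.3]
gripper_width: 0.146
grasp_force: 40.0
```

Request:
arm_command:
  motion: "0 0.03 -0.25 0 0.04; 0 0.05 -0.5 0 0.08; 0 0.08 -0.75 0 0.12; 0 0.09 -0.9 0 0.15; 0 0.1 -1 0 0.156"

```text
time_s: 15.9
position: [576.8, -191.8, 309.4]
orientation: [[-0.997, -0.078, -0.001], [-0.078, 0.997, -0.0], [0.001, -0.0, -1.0]]
ft_force: [1.1, 0.4, -0.9]
gripper_width: 0.146
grasp_force: 40.0
```

Request:
arm_command:
  motion: "0 0.02 -0.08 0 0; 0 0.03 -0.12 0 0; 0 0.04 -0.149 0 0; 0 0.041 -0.149 0 0; 0 0.041 -0.149 0 0"

```text
time_s: 16.4
position: [583.4, -206.3, 310.0]
orientation: [[-0.997, -0.08, -0.0], [-0.08, 0.997, 0.0], [0.0, 0.0, -1.0]]
ft_force: [0.2, 0.8, -1.3]
gripper_width: 0.147
grasp_force: 40.0
```

```bash
python3 - <<'E'
from h import *
s=readout.read_state(); R=s["orientation"]; print(s["time_s"],s["position"].round(2),np.degrees(np.arctan2(R[1,0],R[0,0])).round(2),s["qpos"].round(1),s["ft_force"],s["gripper_width"],s["grasp_force"])
im=vision.capture("wrist"); cv2.imwrite("pics/w6.png",im[:,:,::-1]); print(wpix([569.2,-37.3,217],s))
g=im.max(2).astype(int); print(g[235:270,317:322].mean(1).astype(int).tolist(), g[350:370,317:322].mean(1).astype(int).tolist())
E
```

```text
16.4 [ 583.36 -206.29  309.99] -175.44 [ -1.6  20.1  24.3  86.4  -8.4  75.3 118.1] [ 0.15960367  0.76089669 -1.25247745] 0.1470974297470665 39.983763098716736
[519.79572634 248.14187864]
[255, 224, 192, 188, 193, 194, 169, 67, 70, 75, 74, 75, 73, 76, 78, 76, 74, 75, 75, 77, 78, 77, 82, 81, 83, 83, 84, 85, 87, 84, 83, 84, 83, 86, 85] [64, 64, 64, 67, 64, 64, 64, 66, 61, 66, 112, 130, 125, 125, 125, 125, 125, 126, 127, 123]
```

Request:
arm_command:
  motion: "0 0 0 -0.15 0; 0 0 0 -0.4 0; 0 0 0 -0.65 0; 0 0 0 -0.85 0; 0 0 0 -0.95 0"

```text
time_s: 16.95
position: [582.6, -206.0, 194.1]
orientation: [[-0.997, -0.08, -0.002], [-0.08, 0.997, 0.001], [0.002, 0.001, -1.0]]
ft_force: [-0.2, 1.0, -1.5]
gripper_width: 0.147
grasp_force: 40.0
```

Request:
arm_command:
  motion: "0 0 0 -0.03 0; 0 0 0 -0.06 0; 0 0 0 -0.09 0; 0 0 0 -0.11 0; 0 0 0 -0.12 0"

```text
time_s: 17.45
position: [583.4, -206.9, 181.9]
orientation: [[-0.997, -0.079, 0.001], [-0.079, 0.997, -0.0], [-0.001, -0.0, -1.0]]
ft_force: [-0.5, 0.4, -2.0]
gripper_width: 0.145
grasp_force: 40.0
```

Request:
arm_command:
  motion: "0 0 0 -0.01 0; 0 0 0 -0.02 0; 0 0 0 -0.03 0; 0 0 0 -0.04 0; 0 0 0 -0.04 0"

```text
time_s: 17.95
position: [583.2, -206.8, 176.7]
orientation: [[-0.997, -0.079, -0.0], [-0.079, 0.997, -0.0], [0.0, -0.0, -1.0]]
ft_force: [-0.1, 0.0, -1.4]
gripper_width: 0.146
grasp_force: 40.0
```

Nose is in with no contact force. I continue down slowly past the rim.

Request:
arm_command:
  motion: "0 0 0 -0.01 0; 0 0 0 -0.02 0; 0 0 0 -0.03 0; 0 0 0 -0.03 0; 0 0 0 -0.03 0"

```text
time_s: 18.45
position: [583.3, -206.9, 173.2]
orientation: [[-0.997, -0.079, 0.0], [-0.079, 0.997, -0.0], [-0.0, -0.0, -1.0]]
ft_force: [0.4, 0.3, -1.7]
gripper_width: 0.145
grasp_force: 40.0
```

Request:
arm_command:
  motion: "0 0 0 -0.01 0; 0 0 0 -0.02 0; 0 0 0 -0.03 0; 0 0 0 -0.03 0; 0 0 0 -0.03 0"

```text
time_s: 18.95
position: [583.4, -206.9, 169.8]
orientation: [[-0.997, -0.079, 0.0], [-0.079, 0.997, -0.0], [-0.0, -0.0, -1.0]]
ft_force: [1.2, -0.9, 2.4]
gripper_width: 0.146
grasp_force: 40.0
```

The seal contact of about 3 N comes at TCP ≈ 171, as expected, so the lugs are in the slots. I press fully down.

Request:
arm_command:
  motion: "0 0 0 -0.01 0; 0 0 0 -0.02 0; 0 0 0 -0.03 0; 0 0 0 -0.04 0; 0 0 0 -0.04 0"

```text
time_s: 19.45
position: [583.4, -206.9, 164.8]
orientation: [[-0.997, -0.079, 0.0], [-0.079, 0.997, -0.0], [-0.0, -0.0, -1.0]]
ft_force: [0.4, 0.5, 3.9]
gripper_width: 0.147
grasp_force: 40.0
```

Request:
arm_command:
  motion: "0 0 0 -0.01 0; 0 0 0 -0.02 0; 0 0 0 -0.03 0; 0 0 0 -0.04 0; 0 0 0 -0.04 0"

```text
time_s: 19.95
position: [583.5, -206.9, 160.4]
orientation: [[-0.997, -0.079, 0.001], [-0.079, 0.997, -0.0], [-0.001, -0.0, -1.0]]
ft_force: [-2.2, -0.1, 8.5]
gripper_width: 0.146
grasp_force: 40.0
```

Fully down with about 10 N net (8.5 N seal plus light contact). Now I turn clockwise in stages, compensating the 1.5 mm grip offset.

Request:
arm_command:
  motion: "0 -0.003 -0.001 0 -0.03; 0 -0.003 -0.002 0 -0.07; 0 -0.004 -0.003 0 -0.11; 0 -0.004 -0.004 0 -0.15; 0 -0.004 -0.004 0 -0.18"

```text
time_s: 20.45
position: [583.1, -207.7, 160.4]
orientation: [[-0.979, 0.205, 0.001], [0.205, 0.979, -0.001], [-0.001, -0.0, -1.0]]
ft_force: [-1.0, -1.3, 8.6]
gripper_width: 0.147
grasp_force: 40.0
```

```bash
python3 - <<'E'
from h import *
s=readout.read_state(); R=s["orientation"]; print(s["time_s"],s["position"].round(2),np.degrees(np.arctan2(R[1,0],R[0,0])).round(2)%360,s["ft_force"],s["torque"])
E
```

```text
20.45 [ 583.1  -207.66  160.43] 168.19 [-0.96361066 -1.32698224  8.60746706] [-0.19058936  0.15964703  0.09737709]
```

Turned 16.4° with little torque, so the lugs are under the rim. I continue to 45°.

Request:
arm_command:
  motion: "0 0 -0.001 0 -0.05; 0 0 -0.002 0 -0.1; 0 0.001 -0.003 0 -0.15; 0 0.001 -0.004 0 -0.2; 0 0.001 -0.004 0 -0.22"

```text
time_s: 20.95
position: [583.1, -208.2, 160.4]
orientation: [[-0.851, 0.525, 0.001], [0.525, 0.851, -0.001], [-0.001, -0.0, -1.0]]
ft_force: [-0.6, -1.0, 9.0]
gripper_width: 0.147
grasp_force: 40.0
```

Request:
arm_command:
  motion: "0 0 -0.001 0 -0.03; 0 0 -0.001 0 -0.06; 0 0 -0.001 0 -0.09; 0 0 -0.001 0 -0.1; 0 0 -0.001 0 -0.1"

```text
time_s: 21.45
position: [583.1, -208.3, 160.4]
orientation: [[-0.76, 0.65, 0.001], [0.65, 0.76, -0.001], [-0.001, -0.0, -1.0]]
ft_force: [-1.0, 0.4, 10.3]
gripper_width: 0.147
grasp_force: 40.0
```

Request:
arm_command:
  motion: "0 0 0 0 0; 0 0 0 0 0; 0 0 0 0 0; 0 0 0 0 0; 0 0 0 0 0"

```text
time_s: 21.95
position: [583.1, -208.3, 160.4]
orientation: [[-0.761, 0.649, 0.001], [0.649, 0.761, -0.001], [-0.001, -0.0, -1.0]]
ft_force: [-0.4, -1.3, 8.6]
gripper_width: 0.145
grasp_force: 40.0
```

```bash
python3 - <<'E'
from h import *
s=readout.read_state(); R=s["orientation"]; print(s["time_s"],s["position"].round(2),np.degrees(np.arctan2(R[1,0],R[0,0])).round(2)%360,s["ft_force"],s["torque"],s["gripper_width"],s["grasp_force"])
im=vision.capture("wrist"); a=vision.capture("scene"); t=vision.capture("top")
u=proj("scene",[575,-120,170]).astype(int); c=a[u[1]-75:u[1]+75,u[0]-75:u[0]+75]
cv2.imwrite("pics/fin.png",np.hstack([cv2.resize(c,(400,400)),cv2.resize(im[140:440,170:470],(400,400))])[:,:,::-1])
E
```

```text
21.95 [ 583.06 -208.32  160.4 ] 139.52 [-0.43366327 -1.30769955  8.6299562 ] [-0.10299868  0.32965488  0.03298001] 0.14527043723000763 39.98478055000305
```

View pics/fin.png

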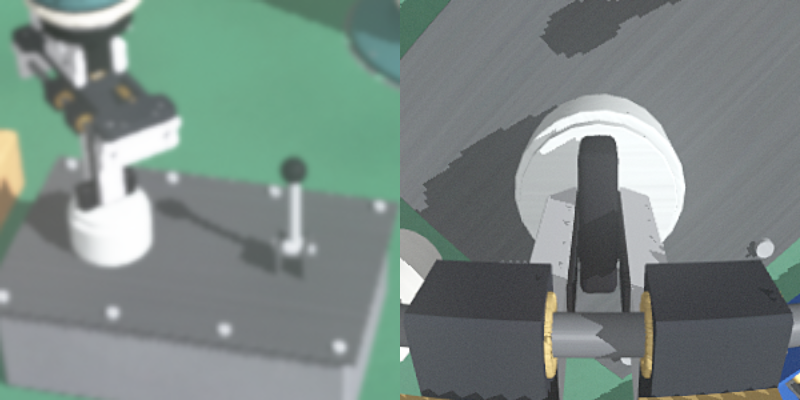

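The left half shows the lever upright at (295,200) and the cap seated in the neck at (112,225). The right half shows the wing held between the pads at column 598. Turn is 45°, grip 40 N, still and fully down, so I hand in.

```bash
python3 -c "
from cell import bot
print(bot.hand_in())"
```

```text
the job is handed in; nothing more can be done
None
```

I handed the job in at about 22 s, with no verdict returned: the lever stands upright, and the cap is fully down in the neck, turned 45° clockwise and still gripped with 40 N.

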